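Knock one pellet die, then poise the mallet over the next

ROBOT

A 6-joint arm with a two-finger parallel gripper is mounted at the origin on the work surface. World frame = base frame: x ahead of the robot, y to its left, z up, the work surface at z = 0. Lengths are in m, angles in degrees, forces in N, time in s.
With the tool pointing down it reaches from about 0.4 to 0.825 m from the base axis. Payload 7 kg.
Tool frame: the origin (TCP) lies at the centre of the arm's flange, where the gripper is bolted on; the fingertips stand 178 mm ahead of it and the grasp point (between the pads) lies 159 mm ahead of it (tip_reach is the distance from the TCP to the fingertips, in m); z points along the fingers, y is the line along which they close (so a half turn about z gives the same grasp; the last joint's range is limited). The gripper opens to 88 mm and grips with 3 to 60 N. Pads are 19 mm wide; open, the fingers measure 130 mm over their backs; the gripper's body (78 mm by 193 mm) begins 47 mm behind the grasp point.
Start: joints at [-49.555, 20.546, 0.682, 0, -70.136, -16.507], TCP at [0.274, -0.617, 0.405] pointing down, gripper open.
Joint ranges: [-176.03, 176.03], [-82.01, 121.73], [-58.28, 71.71], [-173.87, 95.51], [-174.79, -0.11], [-173.66, 173.66]. Speed limits (degrees/s): [136.94, 136.94, 172.46, 180, 180, 180].

INTERFACE

Orientations are given as [roll, pitch, yaw] about the fixed x, y, z axes, in that order (R = Rz(yaw) Ry(pitch) Rx(roll)).
In Python, from plant import * gives the robot as it stands.
- The arm moves only by the shell command python3 -m handwheel 'ROWS'. ROWS is JSON, a list of rows, each a list of 7 numbers: the opening, from -1 (shut) to 1 (fully open), then the shift along the tool's x, y, z as a fraction of full scale, then the turn, a rotation vector about the tool's x, y, z as a fraction of full scale. A call has 1 to 5 rows; each row shifts and turns the commanded pose from where the row before left it, along the tool's axes as they then stand; what a row does not reach is not made up. Full scale, the value 1, is 0.025 m for a shift and 6 degrees for a turn. A row lasts 1/8 s, in which the tool goes at most 62.5 mm and 10.7 degrees, less where a joint would pass 70% of its speed; a pose out of reach is approached as far as the arm can. A call with a number of a shift or a turn outside -1 to 1 is refused whole. A call with a gripper value outside its range is refused whole. The fingers move at their own pace and stop on an object; the grip force is fixed at half the most. Time passes only in rows, so rows that do not move let the fingers close. It gives the time, the measured TCP pose, the force, the opening and the grip force at its end, in the units of the state.
- get_obs(): the state, without advancing time (a new reading comes with each control period).
- snapshot(name): name is "scene" or "top" or "wrist"; returns a dict with "color" (384x512x3 uint8, red, green, blue), "fx", "fy", "cx", "cy" (pixels), "k1" (the pictures are not rectified: a ray, as slopes to the right and down, at radius r is drawn at 1 + k1 r^2 times it, then the intrinsics apply), "R" (3x3) and "t" (3): a world point X has camera coordinates R X + t; the wrist camera has in their place "tool_from_camera" (4x4, takes a point from camera to tool coordinates, whose origin is the TCP and whose axes are the flange's). Camera axes: x right, y down, z forward; pixel columns grow to the right and rows downward; lengths in m; the calibration is good to about 2 mm. A picture is of the moment at which its call begins: read the wrist's pose just before it. There is no depth.
- close_job(): hands the job in; it is judged then, once.
The state is a dict: "clock": time; "joint_pos": joint angles; "qvel": joint speeds; "tau": joint torques, N m; "tool_pos": TCP position; "orientation": TCP orientation; "force": force on the tool from outside, world axes, zero at the start; "moment": the same for the moment, N m; "opening": finger opening in m; "gripper_force": force on a finger pad.
Only numpy, scipy, OpenCV 4.12 (cv2) and the standard library are available. Lean on these libraries where they do the work, as an engineer would, in place of code of your own. Each camera call takes 0.05 s, during which the arm holds its last target. There are 200 camera calls.

TASK

With the mallet, knock the plunger of the blue pellet die all the way down and let it spring back up, striking that die with nothing but the mallet. Then carry the mallet over the row of bottles and finish still holding it poised about a centimetre above the plunger of the yellow die, centred on it and with its face level, ready for the next blow: do not touch the yellow die at all, do not put the mallet down or let it go, and leave the bottles and the jar as they stand.

Things in the scene. Friction and masses are not known exactly. Their poses are not given: they have to be found in the camera images.
- mallet_grip (a point): Grip point at the middle of the handle's height and width, 60 mm from the head's axis, 38 mm above the bench: the mallet stands on its head's lower face, handle level. Handle: pale wood bar with black end, 24 mm wide, 26 mm high, reaching from the head to 163 mm from the head's axis. Axes as the mallet's: x along the handle towards the head, z up along the head.
- mallet_face (a point): Centre of the lower face of the mallet head, the face that strikes: 60 mm along the mallet's +x and 38 mm below mallet_grip. Same axes. A flat round face 36 mm across.
- mallet: The whole mallet, about 0.3 kg, nearly all in the head, which is an upright red rubber cylinder with a steel band, 40 mm in diameter, 76 mm long, flat at both ends. Origin and axes are those of mallet_face.
- die_blue: Pellet die with blue parts, fixed upright on the bench; origin at the centre of its underside, z up. Blue round flange 90 mm in diameter, 12 mm high; aluminium barrel 54 mm in diameter with a blue collar, up to 70 mm high; on it a plunger with a blue cap 34 mm in diameter, whose top is 102 mm above the bench when up.
- blue_top (a point): Centre of the top of the blue plunger cap (102 mm above the bench when up); it moves with the plunger.
- plunger_blue (a joint): Blue plunger: 0 = up, grows as it is pushed down, 0.014 m = all the way down (end stop). A spring pushes it up with about 3 N at the top and 9 N at the bottom, so it springs back when the mallet is lifted.
- die_yellow: Pellet die of the same shape and size as the blue one, with yellow flange, collar and cap, fixed to the bench; origin at the centre of its underside, z up. Not to be touched.
- yellow_top (a point): Centre of the top of the yellow plunger cap, 102 mm above the bench; z up.
- plunger_yellow (a joint): Yellow plunger: same spring and values as the blue one. It stays at 0.
- rack: White open rack, fixed to the bench between the two dies, 262 mm long (its x), 78 mm wide (its y), 45 mm high, holding the row of three bottles; origin at the centre of its underside, z up.
- bottle0: Amber bottle with black cap, 56 mm in diameter, 110 mm tall, loose in the near compartment of the rack; origin at the centre of its underside, 5 mm above the bench, so that its top is 115 mm above the bench.
- bottle1: White bottle with green cap in the middle compartment of the rack, same size and origin as bottle0.
- bottle2: Amber bottle with white cap in the far compartment of the rack, same size and origin as bottle0.
- jar: White jar with a white lid, 64 mm in diameter, 85 mm tall, standing loose on the bench on the other side of the rack from the mallet; origin at the centre of its underside.
There are look-alikes about, which are no part of the job. What is shaped like the mallet but green is not meant.

How it is judged (in metres and radians):
On the way, in this order (a step that is already met when the one before it is completed fails the run):
1. the blue plunger is driven down by the mallet (value of joint plunger_blue above 0.0105 m and contact force between mallet and die_blue above 1 N).
2. the mallet head passes over the row of bottles (y of mallet_face in the frame of rack between -0.03 and 0.03 m and x of mallet_face in the frame of rack between -0.17 and 0.17 m and z of mallet_face in the frame of rack above 0.116 m).
At the end, for the whole second after the job is handed in: The mallet is held still in the gripper, carried by nothing else; the centre of its lower face is within 10 mm sideways of the centre of the yellow cap and 3 to 22 mm above it, its head upright within 8 degrees; both plungers are up; bottles and jar stand within 25 mm of where they were (horizontal distance between mallet_face and yellow_top below 0.01 m and z of mallet_face in the frame of yellow_top between 0.003 and 0.022 m and angle between mallet's own z axis and vertical below 0.14 rad and linear speed of mallet below 0.02 m/s and contact force between the fingers and mallet above 2 N and contact force between mallet and die_yellow below 0.05 N and contact force between mallet and die_blue below 0.05 N and contact force between mallet and rack below 0.05 N and contact force between mallet and bottle0 below 0.05 N and contact force between mallet and bottle1 below 0.05 N and contact force between mallet and bottle2 below 0.05 N and contact force between mallet and jar below 0.05 N and value of joint plunger_blue below 0.003 m and value of joint plunger_yellow below 0.002 m and not (distance of any of bottle0, bottle1, bottle2, jar from where it was at the start of the episode above 0.025 m or angle between any of bottle0, bottle1, bottle2, jar's own z axis and vertical above 0.3 rad)); the arm keeps its last pose, push and grip.
It fails at once if the yellow die is touched (contact force between die_yellow and anything else above 1 N).
It fails at once if the blue die is touched by the robot itself (contact force between any of the fingers, the arm and die_blue above 1 N).
It fails at once if a bottle or the jar is shifted by more than 25 mm or tipped (distance of any of bottle0, bottle1, bottle2, jar from where it was at the start of the episode above 0.025 m or angle between any of bottle0, bottle1, bottle2, jar's own z axis and vertical above 0.3 rad).
It also fails if it takes over 42 s, if anything falls off the work surface, if the arm or the gripper's body presses on something with over 40 N, if the wrist force passes 120 N, or if a joint passes its speed limit or range.

## Working session

There is one attempt and no reset: what is moved stays moved. The work goes in short steps, Python scripts to look and compute and a shell command to move; the robot and the scene stay as the last step left them, time stands still between calls to the robot, and variables do not carry over. Pictures are saved under pics/ and viewed, at most 10 in all, crops included, and the job is handed in when it is done.

```bash
ls; mkdir -p pics
python3 - <<'E'
from plant import *
import cv2,pickle
o=get_obs();print(o)
d={}
for n in("scene","top","wrist"):
    s=snapshot(n);d[n]=s;cv2.imwrite(f"pics/{n}0.png",s["color"][:,:,::-1])
    print(n,{k:v for k,v in s.items() if k!="color"})
pickle.dump(d,open("s0.pkl","wb"))
E
```

```text
pics
{'clock': 0.0, 'joint_pos': array([-4.95541560e+01,  2.05890597e+01,  6.32147223e-01, -2.01414390e-02,
       -7.01342885e+01, -1.65069303e+01]), 'qvel': array([ 0.12883005, -0.09367788,  0.04825415, -0.03131423,  0.00583897,
        0.10126922]), 'tau': array([-1.54287100e-03, -5.82713413e+01,  2.93057227e+01,  6.99752927e+00,
        6.93239534e-03, -1.30689054e-04]), 'tool_pos': array([ 0.27380132, -0.61674753,  0.40373683]), 'orientation': array([ 1.79907178e+02, -7.76170260e-03, -1.56067939e+02]), 'force': array([-0.57349655, -0.09692954,  0.59562991]), 'moment': array([-0.08319768, -0.01479404,  0.03237142]), 'gripper_force': 0.0, 'opening': 0.08773592830930661}
scene {'fx': 396.69138996917667, 'fy': 396.69138996917667, 'cx': 263.6138107652017, 'cy': 182.5587507707385, 'k1': -0.1168721087359701, 'R': array([[ 0.2346084 ,  0.97192108, -0.01811955],
       [ 0.77432323, -0.19811504, -0.60097751],
       [-0.58769246,  0.12696398, -0.79906052]]), 't': array([-0.24355718, -0.30025329,  1.73194796])}
top {'fx': 418.1228703929671, 'fy': 418.1228703929671, 'cx': 253.56772461827427, 'cy': 188.21743158516904, 'k1': -0.03918865168396655, 'R': array([[-0.01964337, -0.99979186, -0.00551211],
       [-0.99611576,  0.02004386, -0.08574171],
       [ 0.08583434,  0.00380645, -0.99630215]]), 't': array([0.14613011, 0.48325984, 1.57427274])}
wrist {'fx': 331.84690924557503, 'fy': 331.84690924557503, 'cx': 251.49899004344397, 'cy': 185.18419338945534, 'k1': 0.003099394029480651, 'tool_from_camera': array([[-6.79784728e-04, -9.56440253e-01, -2.91927353e-01,
         7.75663401e-02],
       [ 9.99999522e-01, -8.55261057e-04,  4.73479780e-04,
        -9.74543999e-06],
       [-7.02529217e-04, -2.91926892e-01,  9.56440378e-01,
         1.91469209e-02],
       [ 0.00000000e+00,  0.00000000e+00,  0.00000000e+00,
         1.00000000e+00]])}
```

View pics/top0.png

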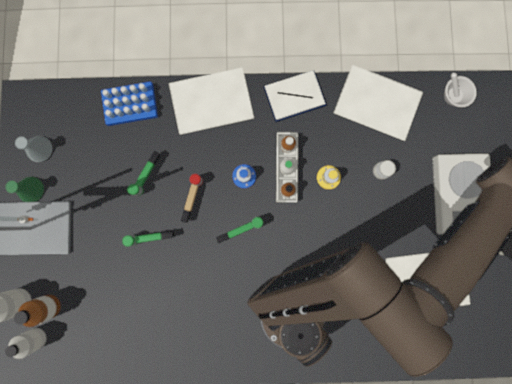

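View pics/scene0.png

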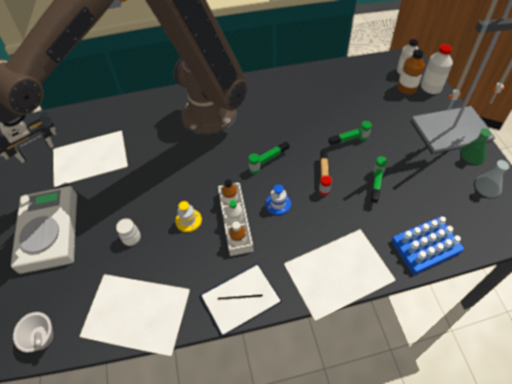

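The top view shows the red mallet head at about (196,180) with its handle end at (186,218), the blue die at (244,176), the rack at (288,167), the yellow die at (329,177) and the jar at (385,169). The scene view agrees: mallet (325,185), blue die (278,200), yellow die (186,216).

```bash
cat > h.py <<'E'
import numpy as np,cv2
def ray(s,u,v,R=None,t=None):
    R=s["R"] if R is None else R; t=s["t"] if t is None else t
    K=np.array([[s["fx"],0,s["cx"]],[0,s["fy"],s["cy"]],[0,0,1.]])
    p=cv2.undistortPoints(np.array([[[u,v]]],float),K,np.array([s["k1"],0,0,0,0]))[0,0]
    return -R.T@t, R.T@np.array([p[0],p[1],1])
def at(s,u,v,z,**k):
    c,d=ray(s,u,v,**k); return c+d*(z-c[2])/d[2]
def proj(s,X,R=None,t=None):
    R=s["R"] if R is None else R; t=s["t"] if t is None else t
    K=np.array([[s["fx"],0,s["cx"]],[0,s["fy"],s["cy"]],[0,0,1.]])
    return cv2.projectPoints(np.atleast_2d(np.array(X,float)),cv2.Rodrigues(R)[0],t,K,np.array([s["k1"],0,0,0,0.]))[0][:,0]
def circ(c,r,n=48):
    a=np.linspace(0,2*np.pi,n); return np.c_[c[0]+r*np.cos(a),c[1]+r*np.sin(a),np.full(n,c[2])]
E
python3 - <<'E'
import pickle,cv2,numpy as np
from h import *
d=pickle.load(open("s0.pkl","rb"));s=d["top"]
for n,u,v,z in [("head",196,180,.076),("hend",186,218,.051),("blue",244,176,.05),("yel",329,177,.05),("rackc",288,167,.045),("jar",385,169,.085),("rack far",288,133,.045),("racknear",287.5,202,.045)]:
    print(n,at(s,u,v,z).round(4))
c=cv2.resize(s["color"][125:225,180:400],None,fx=3.6,fy=3.6,interpolation=cv2.INTER_CUBIC);cv2.imwrite("pics/tc.png",c[:,:,::-1])
E
```

```text
head [0.5161 0.3484 0.076 ]
hend [0.3771 0.3905 0.051 ]
blue [0.5304 0.1714 0.05  ]
yel [ 0.5202 -0.1477  0.05  ]
rackc [0.5618 0.0049 0.045 ]
jar [ 0.5419 -0.3494  0.085 ]
rack far [0.6921 0.0013 0.045 ]
racknear [0.4296 0.0103 0.045 ]
```

View pics/tc.png

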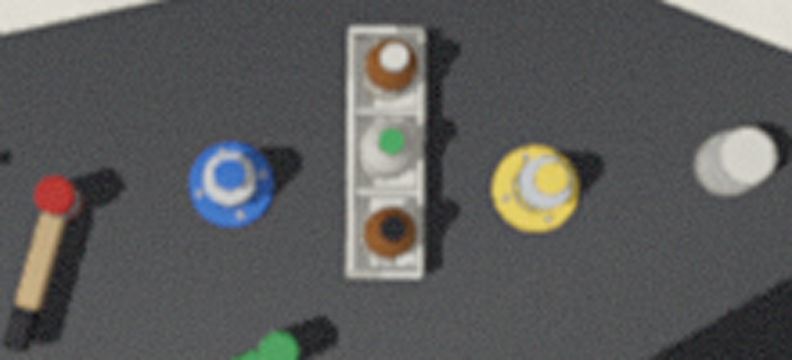

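Run:
```python
import pickle,cv2,numpy as np
from scipy.optimize import least_squares
from h import *
d=pickle.load(open("s0.pkl","rb"))
H={k:cv2.cvtColor(d[k]["color"],cv2.COLOR_RGB2HSV) for k in("top","scene")}
def blobs(k,lo,hi,box,mn=8):
    u0,u1,v0,v1=box;m=np.zeros(H[k].shape[:2],np.uint8)
    m[v0:v1,u0:u1]=cv2.inRange(H[k][v0:v1,u0:u1],lo,hi)
    n,l,st,c=cv2.connectedComponentsWithStats(m)
    return [(st[i,4],c[i].round(2)) for i in range(1,n) if st[i,4]>=mn]
B={"red":[(0,150,60),(8,255,255)],"red2":[(172,150,60),(180,255,255)],"blue":[(100,120,60),(125,255,255)],"yel":[(20,110,90),(32,255,255)],"wood":[(9,50,90),(19,160,255)]}
bx={"top":dict(red=(185,205,170,190),red2=(185,205,170,190),blue=(228,262,160,195),yel=(312,345,160,195),wood=(175,205,170,225)),
"scene":dict(red=(315,335,170,200),red2=(315,335,170,200),blue=(260,297,180,220),yel=(168,208,195,235),wood=(310,335,150,200))}
s=d["top"]
for k in bx:
  for n in bx[k]:
    print(k,n,blobs(k,*B[n],bx[k][n]))
c=cv2.resize(d["scene"]["color"][145:240,160:345],None,fx=4.2,fy=4.2,interpolation=cv2.INTER_CUBIC);cv2.imwrite("pics/sc.png",c[:,:,::-1])
```

```text
top red [(np.int32(83), array([194.72, 178.73]))]
top red2 []
top blue [(np.int32(225), array([244.24, 176.97])), (np.int32(49), array([243.31, 172.94]))]
top yel [(np.int32(294), array([328.16, 177.34]))]
top wood [(np.int32(194), array([190.52, 197.17]))]
scene red [(np.int32(107), array([325.5 , 180.25])), (np.int32(26), array([322.92, 193.42]))]
scene red2 []
scene blue [(np.int32(77), array([278.1 , 188.08])), (np.int32(270), array([277.7 , 206.29]))]
scene yel [(np.int32(95), array([183.16, 205.11])), (np.int32(330), array([189.13, 222.19]))]
scene wood [(np.int32(136), array([324.4 , 166.24]))]
```

View pics/sc.png

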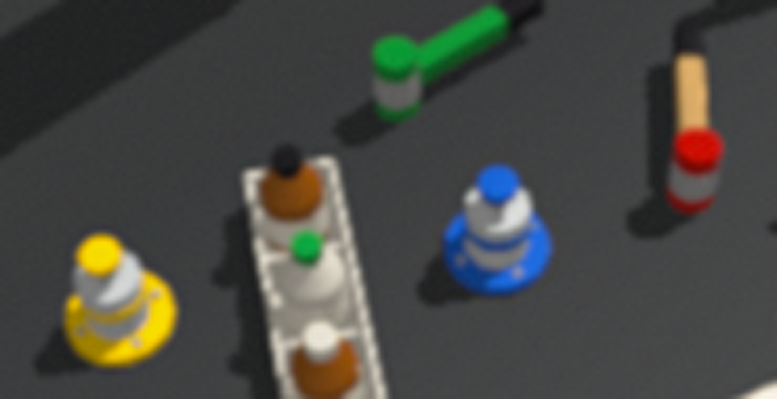

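The crops show the caps clearly: blue cap at top-view (243.3,172.9) and scene (278.1,188), yellow cap at top-view (333,174.6) and scene (183.2,205). The mallet handle runs from the head towards the robot.

Run:
```python
import pickle
from h import *
d=pickle.load(open("s0.pkl","rb"));t=d["top"];s=d["scene"]
H=cv2.cvtColor(t["color"],cv2.COLOR_RGB2HSV)
print("blue",at(t,243.31,172.94,.1)[:2],at(s,278.1,188.08,.097)[:2])
print("yel",at(t,332.97,174.6,.101)[:2],at(s,183.16,205.11,.097)[:2])
print("head",at(t,194.72,178.73,.075)[:2],at(s,325.5,180.25,.07)[:2])
print("wood",at(t,190.52,197.17,.05)[:2],at(s,324.4,166.24,.046)[:2])
print("flange",at(t,244.2,176.9,.012)[:2],at(t,328.16,177.34,.03)[:2])
# outer ellipse centroid of hull of flange at z=.012
for n,lo,hi,b,h0 in [("blue",(100,120,60),(125,255,255),(228,262,160,195),(244,176)),("yel",(20,110,90),(32,255,255),(312,345,160,195),0)]:
    for im,k,b in((t,"t",b),(s,"s",dict(blue=(260,297,198,220),yel=(168,208,213,235))[n])):
        HH=cv2.cvtColor(im["color"],cv2.COLOR_RGB2HSV)
        m=cv2.inRange(HH,lo,hi);M=np.zeros_like(m);M[b[2]:b[3],b[0]:b[1]]=m[b[2]:b[3],b[0]:b[1]]
        p=cv2.convexHull(cv2.findNonZero(M))[:,0]; q=np.array([at(im,u,v,.010)[:2] for u,v in p]).astype(np.float32)
        from scipy.optimize import least_squares
        f=least_squares(lambda x:np.hypot(q[:,0]-x[0],q[:,1]-x[1])-x[2],[*q.mean(0),.045],loss="soft_l1",f_scale=.002)
        print(n,k,f.x)
```

```text
blue [0.53581206 0.17241396] [0.53237704 0.17514408]
yel [ 0.52306572 -0.15341769] [ 0.52212063 -0.1522608 ]
head [0.52103267 0.35326334] [0.52189408 0.35356859]
wood [0.45468164 0.37318404] [0.44149933 0.37952701]
flange [0.53127789 0.1717042 ] [ 0.52112292 -0.14805921]
blue t [0.53590873 0.17321128 0.04583727]
blue s [0.53867732 0.17315138 0.04735756]
yel t [ 0.52491677 -0.15253792  0.04660047]
yel s [ 0.52788537 -0.15046424  0.04811687]
```

```bash
A='python3 -m handwheel'
for i in 1 2 3 4; do python3 -m handwheel '[[1,0,0,0,0,0,-1],[1,0,0,0,0,0,-1],[1,0,0,0,0,0,-1],[1,0,0,0,0,0,-1],[1,0,0,0,0,0,-1]]' | tail -c 400; done
python3 -m handwheel '[[1,0,0,0,0,0,-1],[1,0,0,0,0,0,-1],[1,0,0,0,0,0,-1],[1,0,0,0,0,0,-0.2],[1,0,0,0,0,0,0]]'
```

```text
clock: 0.78
tool_pos: [0.2738, -0.6168, 0.4043]
orientation: [180.0, 0.0, -125.9]
force: [1.0, -0.8, 0.5]
opening: 0.0874
gripper_force: 0.0
clock: 1.4
tool_pos: [0.2738, -0.6168, 0.4042]
orientation: [180.0, 0.0, -95.9]
force: [1.2, 0.7, 0.1]
opening: 0.0878
gripper_force: 0.0
clock: 2.02
tool_pos: [0.2738, -0.6169, 0.4042]
orientation: [180.0, 0.0, -65.9]
force: [-0.6, 0.2, -1.0]
opening: 0.0876
gripper_force: 0.0
clock: 2.65
tool_pos: [0.2738, -0.6169, 0.4042]
orientation: [-180.0, 0.0, -35.9]
force: [-0.5, -0.5, -0.1]
opening: 0.0873
gripper_force: 0.0
clock: 3.28
tool_pos: [0.2739, -0.6169, 0.4044]
orientation: [-180.0, 0.0, -17.0]
force: [0.0, -0.1, -0.3]
opening: 0.0876
gripper_force: 0.0
```

```bash
for i in 1 2 3 4; do python3 -m handwheel '[[1,0.2,-1,0,0,0,0],[1,0.2,-1,0,0,0,0],[1,0.2,-1,0,0,0,0],[1,0.2,-1,0,0,0,0],[1,0.2,-1,0,0,0,0]]' | sed -n 2,3p; done
for i in 1 2 3; do python3 -m handwheel '[[1,-0.4,-1,0,0,0,0],[1,-0.4,-1,0,0,0,0],[1,-0.4,-1,0,0,0,0],[1,-0.4,-1,0,0,0,0],[1,-0.4,-1,0,0,0,0]]' | sed -n 2,3p; done
python3 -m handwheel '[[1,-0.4,-1,0.9,0,0,0],[1,-0.4,-1,0.9,0,0,0],[1,-0.4,-1,0.9,0,0,0],[1,-0.4,-1,0.9,0,0,0],[1,0,0,0,0,0,0]]'
python3 - <<'E'
from plant import *
import cv2,pickle
o=get_obs();s=snapshot("wrist");print(o["tool_pos"],o["orientation"])
pickle.dump((o,s),open("w1.pkl","wb"));cv2.imwrite("pics/w1.png",s["color"][:,:,::-1])
E
```

```text
tool_pos: [0.3346, -0.5029, 0.4048]
orientation: [-180.0, -0.0, -16.9]
tool_pos: [0.3945, -0.3906, 0.4048]
orientation: [-180.0, -0.0, -16.9]
tool_pos: [0.4545, -0.2782, 0.4048]
orientation: [-180.0, -0.0, -16.9]
tool_pos: [0.5145, -0.1659, 0.4049]
orientation: [-180.0, -0.0, -16.9]
tool_pos: [0.5022, -0.0319, 0.4048]
orientation: [-180.0, -0.0, -16.9]
tool_pos: [0.4905, 0.102, 0.4049]
orientation: [-180.0, -0.0, -16.9]
tool_pos: [0.4788, 0.236, 0.4048]
orientation: [-180.0, -0.0, -16.9]
clock: 8.28
tool_pos: [0.4692, 0.3435, 0.3127]
orientation: [179.8, 0.1, -16.8]
force: [-0.4, 0.3, 0.2]
opening: 0.0873
gripper_force: 0.0
[0.46921927 0.34346207 0.31274788] [ 1.79832424e+02  7.90443405e-02 -1.68199626e+01]
```

View pics/w1.png

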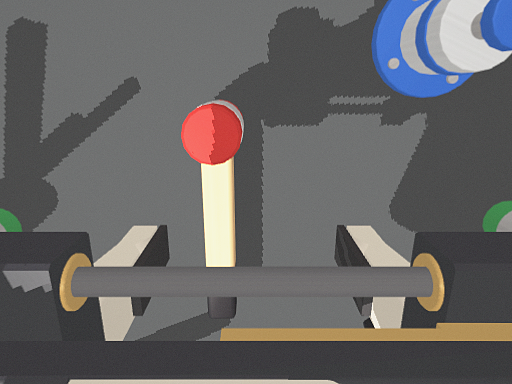

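The wrist view shows the red head top centred at about (212,134). The handle runs down from there, with centreline points near (217.5,180) and (220,258).

```bash
cat >> h.py <<'E'
from scipy.spatial.transform import Rotation as Ro
def wcam(o,s):
    T=np.eye(4);T[:3,:3]=Ro.from_euler("xyz",o["orientation"],degrees=True).as_matrix();T[:3,3]=o["tool_pos"]
    C=np.linalg.inv(T@s["tool_from_camera"]); return dict(R=C[:3,:3],t=C[:3,3])
E
python3 - <<'E'
import pickle
from h import *
o,s=pickle.load(open("w1.pkl","rb"));k=wcam(o,s)
H=cv2.cvtColor(s["color"],cv2.COLOR_RGB2HSV)
m=cv2.inRange(H,(0,150,60),(8,255,255));ps=cv2.findNonZero(m)[:,0];(c,r)=cv2.minEnclosingCircle(ps);print(c,r)
h=at(s,*c,.076,**k);print("head",h)
G=s["color"].astype(int)
P=[]
for v in (170,185,200,215,230,245,258):
    row=G[v,185:255]; w=np.where((row[:,0]>200)&(row[:,0]-row[:,2]>20))[0]+185; 
    p=at(s,(w.min()+w.max())/2,v,.051,**k);P.append(p[:2]);print(v,w.min(),w.max(),p.round(4))
P=np.array(P);d=P[0]-P[-1];a=np.arctan2(d[1],d[0]);print(np.degrees(a))
x=np.array([np.cos(a),np.sin(a)]);g=h[:2]-.052*x;print("grip",g, "line offset of head",np.cross(x,h[:2]-P[3]))
dl=np.r_[g,.197]-o["tool_pos"];R=Ro.from_euler("xyz",o["orientation"],degrees=True).as_matrix();print("tool mm",(R.T@dl*1000).round(1))
E
```

```text
(214.103271484375, 131.7557373046875) 33.805782318115234
head [0.5243151  0.35280348 0.076     ]
170 201 231 [0.4942 0.3643 0.051 ]
185 202 232 [0.4827 0.3674 0.051 ]
200 203 232 [0.4711 0.3709 0.051 ]
215 204 232 [0.4591 0.3745 0.051 ]
230 204 233 [0.4468 0.3782 0.051 ]
245 205 233 [0.4341 0.382  0.051 ]
258 206 233 [0.4228 0.3854 0.051 ]
-16.444702448945023
grip [0.47444224 0.36752416] line offset of head -0.0023417670237852704
tool mm [ -1.8 -24.9 115.7]<stdin>:13: DeprecationWarning: Arrays of 2-dimensional vectors are deprecated. Use arrays of 3-dimensional vectors instead. (deprecated in NumPy 2.0)
```

```bash
python3 -m handwheel '[[1,-0.16,-0.54,0,0,0,-0.06],[1,0,-0.53,0.6,0,0,0],[1,0,0,1,0,0,0],[1,0,0,1,0,0,0],[1,0,0,0,0,0,0]]'
python3 -m handwheel '[[1,0,0,1,0,0,0],[1,0,0,0.6,0,0,0],[1,0,0,0.43,0,0,0],[1,0,0,0,0,0,0],[1,0,0,0,0,0,0]]'
```

```text
clock: 8.95
tool_pos: [0.4741, 0.3686, 0.2474]
orientation: [179.8, 0.1, -16.5]
force: [-0.4, -0.0, 0.5]
opening: 0.0876
gripper_force: 0.0
clock: 9.57
tool_pos: [0.4746, 0.3693, 0.1995]
orientation: [-180.0, -0.0, -16.5]
force: [-0.5, 0.2, -0.3]
opening: 0.0878
gripper_force: 0.0
```

```bash
python3 -m handwheel '[[1,-0.04,0,0.1,0,0,0],[-1,0,0,0,0,0,0],[-1,0,0,0,0,0,0],[-1,0,0,0,0,0,0],[-1,0,0,0,0,0,0]]'
python3 -m handwheel '[[-1,0,0,0,0,0,0],[-1,0,0,0,0,0,0],[-1,0,0,0,0,0,0],[-1,0,0,0,0,0,0]]'
```

```text
clock: 10.2
tool_pos: [0.4734, 0.3693, 0.1964]
orientation: [-180.0, 0.0, -16.5]
force: [-0.8, 0.6, 1.0]
opening: 0.0533
gripper_force: 0.0
clock: 10.7
tool_pos: [0.4734, 0.3693, 0.1964]
orientation: [180.0, 0.0, -16.5]
force: [0.2, 0.7, 0.0]
opening: 0.0241
gripper_force: 30.0
```

```bash
python3 -m handwheel '[[-1,0,0,-0.5,0,0,0],[-1,0,0,-1,0,0,0],[-1,0,0,-1,0,0,0],[-1,0,0,-1,0,0,0],[-1,0,0,-1,0,0,0]]'
python3 -m handwheel '[[-1,0,0,-1,0,0,0],[-1,0,0,-0.5,0,0,0],[-1,0,0,0,0,0,0]]'
python3 - <<'E'
from plant import *
import cv2,pickle,numpy as np
o=get_obs();s=snapshot("wrist");c=snapshot("scene");print(o["tool_pos"],o["orientation"],o["force"])
pickle.dump((o,s,c),open("w2.pkl","wb"))
a=s["color"][:280];b=cv2.resize(c["color"][80:220,240:400],None,fx=2,fy=2,interpolation=cv2.INTER_CUBIC)
b=cv2.resize(c["color"][85:225,230:375],(290,280),interpolation=cv2.INTER_CUBIC)
cv2.imwrite("pics/w2.png",np.hstack([a,b])[:,:800,::-1])
E
```

```text
clock: 11.32
tool_pos: [0.4732, 0.3691, 0.3103]
orientation: [-180.0, 0.0, -16.5]
force: [0.4, -0.0, -3.6]
opening: 0.0236
gripper_force: 30.0
clock: 11.7
tool_pos: [0.4734, 0.3693, 0.3472]
orientation: [-179.9, -0.0, -16.5]
force: [-0.4, 0.7, -3.6]
opening: 0.0237
gripper_force: 30.0
[0.4733853  0.36933092 0.34722644] [-1.79910547e+02 -1.75580015e-02 -1.65071975e+01] [-0.36859534  0.69568627 -3.61186899]
```

View pics/w2.png

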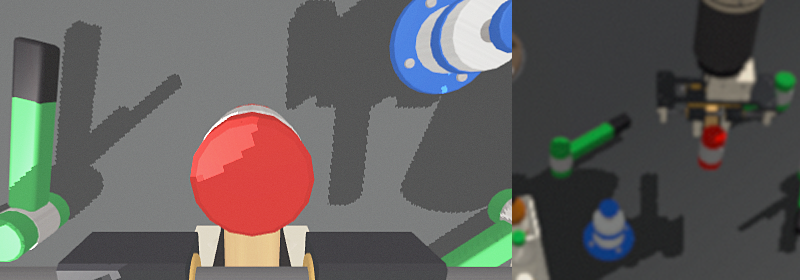

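The wrist view shows the head top filling a circle centred at about (251.5,175) with radius near 61, and a sliver of the lower side above it. I'll fit the tilt and offset from that.

Run:
```python
import pickle
from h import *
from scipy.optimize import least_squares
o,s,c=pickle.load(open("w2.pkl","rb"))
H=cv2.cvtColor(s["color"],cv2.COLOR_RGB2HSV)
m=cv2.inRange(H,(0,140,60),(8,255,255));n,l,st,ce=cv2.connectedComponentsWithStats(m);i=1+st[1:,4].argmax()
cn=max(cv2.findContours((l==i).astype(np.uint8),0,1)[0],key=cv2.contourArea)[:,0].astype(float)
e=cv2.fitEllipse(cn.astype(np.float32));print("ellipse",e,st[i])
C=np.linalg.inv(s["tool_from_camera"])
def top(x,th,dy,a=0,z=0):
    # tool frame; mallet x=tool x, mallet z = -tool z ; tilt th about tool y at grasp (0,0,.159)
    P=circ((x,dy,-.038+z),.020); ct,st_=np.cos(th),np.sin(th)
    X=np.c_[ct*P[:,0]+st_*P[:,2],P[:,1],-st_*P[:,0]+ct*P[:,2]+.159]
    return proj(s,X,C[:3,:3],C[:3,3])
for th in(-10,-5,0,5,10):
    q=cv2.fitEllipse(top(.052,np.radians(th),0).astype(np.float32)); 
    b=top(.052,np.radians(th),0,z=.076); print(th,q,"bottom disc top row",b[:,1].min().round(1),"left right",b[:,0].min().round(0),b[:,0].max().round(0))
def res(p):
    t=top(*p).astype(np.float32)
    return [cv2.pointPolygonTest(t.reshape(-1,1,2),tuple(map(float,u)),True) for u in cn if u[1]<225]
f=least_squares(res,[.052,0,0],x_scale=[.01,.1,.01],diff_step=1e-3,loss="soft_l1");print(f.x,np.degrees(f.x[1]),f.cost)
```

```text
ellipse ((251.72361755371094, 174.37510681152344), (121.14636993408203, 121.4028549194336), 73.48358917236328) [  190   112   124   124 11542]
-10 ((254.67236328125, 151.4783935546875), (117.335693359375, 117.9096908569336), 6.846587181091309) bottom disc top row 113.6 left right 218.0 289.0
-5 ((254.78512573242188, 161.4918212890625), (120.67584991455078, 121.63768768310547), 82.85709381103516) bottom disc top row 106.8 left right 217.0 290.0
0 ((254.89793395996094, 173.35336303710938), (121.45516967773438, 125.83219909667969), 87.72476196289062) bottom disc top row 100.5 left right 216.0 291.0
5 ((255.0088653564453, 187.0934600830078), (119.81784057617188, 129.87269592285156), 88.68724060058594) bottom disc top row 94.8 left right 215.0 292.0
10 ((255.11563110351562, 202.68917846679688), (115.42094421386719, 133.6590576171875), 89.10433197021484) bottom disc top row 89.9 left right 214.0 293.0
[ 0.04914809 -0.05427442 -0.0010044 ] -3.1096952909166076 102.67928971477446
```

```bash
cat >> h.py <<'E'
FACE=np.array([.0468,-.001,.1997])
def go(o,target,face=FACE):
    R=Ro.from_euler("xyz",o["orientation"],degrees=True).as_matrix()
    f=R@face+o["tool_pos"]; print("face",f.round(4),"need (rows units)",(R.T@(np.array(target)-f)/.025).round(2))
E
python3 -m handwheel '[[-1,0,0,0,0,0.5,0],[-1,0,0,0,0,0,0],[-1,0,0,0,0,0,0]]'
python3 - <<'E'
from plant import *
from h import *
go(get_obs(),[.535,.1735,.135])
E
```

```text
clock: 12.18
tool_pos: [0.4732, 0.3693, 0.3457]
orientation: [179.9, -2.9, -16.5]
force: [-0.4, -0.9, -3.1]
opening: 0.0241
gripper_force: 30.0
face [0.528  0.3538 0.1486] need (rows units) [2.29 6.84 0.67]
```

```bash
python3 -m handwheel '[[-1,0.3,0.85,0,0,0,0],[-1,0.3,0.85,0,0,0,0],[-1,0.3,0.85,0,0,0,0],[-1,0.3,0.85,0,0,0,0],[-1,0.3,0.85,0,0,0,0]]'
python3 -m handwheel '[[-1,0.3,0.85,0,0,0,0],[-1,0.3,0.85,0.3,0,0,0],[-1,0.2,0.85,0.3,0,0,0],[-1,0,0,0,0,0,0],[-1,0,0,0,0,0,0]]'
python3 - <<'E'
from plant import *
from h import *
import pickle
o=get_obs();go(o,[.535,.1735,.135])
d={n:snapshot(n) for n in("scene","top","wrist")}
pickle.dump((o,d),open("w3.pkl","wb"))
c=d["scene"]["color"]
b=cv2.resize(c[110:225,220:350],(452,400),interpolation=cv2.INTER_CUBIC);t=cv2.resize(d["top"]["color"][130:230,190:290],(340,400),interpolation=cv2.INTER_CUBIC)
cv2.imwrite("pics/w3.png",np.hstack([b,t])[:,:,::-1])
E
```

```text
clock: 12.8
tool_pos: [0.4792, 0.255, 0.3486]
orientation: [-180.0, -3.0, -16.5]
force: [0.1, -0.4, -3.4]
opening: 0.0236
gripper_force: 30.0
clock: 13.42
tool_pos: [0.4811, 0.1896, 0.3343]
orientation: [180.0, -3.0, -16.5]
force: [0.1, 1.0, -2.9]
opening: 0.0234
gripper_force: 30.0
face [0.5363 0.1743 0.1373] need (rows units) [-0.05  0.04  0.09]
```

View pics/w3.png

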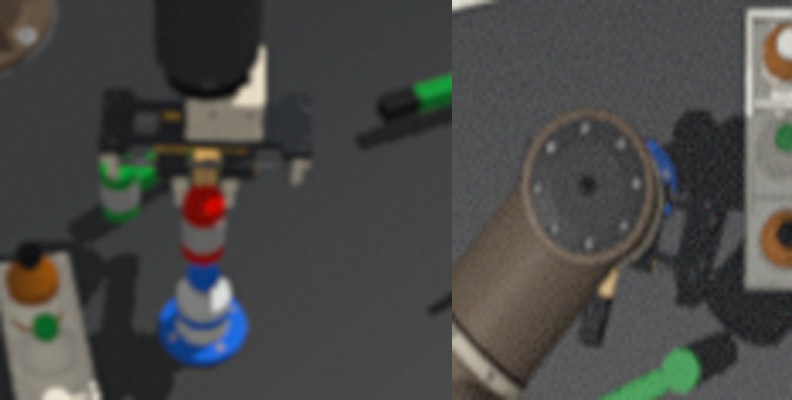

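```bash
python3 -m handwheel '[[-1,-0.1,0,1,0,0,0],[-1,0,0,0.4,0,0,0],[-1,0,0,0.2,0,0,0],[-1,0,0,0.2,0,0,0],[-1,0,0,0,0,0,0]]'
python3 -m plant 2>/dev/null
python3 - <<'E'
from plant import *
from h import *
o=get_obs();go(o,[.535,.1735,.088]);print(o["force"],o["moment"])
E
```

```text
clock: 14.2
tool_pos: [0.481, 0.1901, 0.2898]
orientation: [-180.0, -3.0, -16.5]
force: [-2.4, 0.2, 1.9]
opening: 0.0234
gripper_force: 30.0
face [0.5363 0.1749 0.0929] need (rows units) [-0.04  0.07  0.19]
[-2.40718203  0.23937159  1.91635191] [ 0.05453172  1.1850275  -0.01629191]
```

```bash
python3 -m handwheel '[[-1,0,0,0.2,0,0,0],[-1,0,0,0,0,0,0]]'
python3 -m handwheel '[[-1,0,0,0.12,0,0,0],[-1,0,0,0,0,0,0]]'
python3 -m handwheel '[[-1,0,0,0.12,0,0,0],[-1,0,0,0,0,0,0]]'
```

```text
clock: 14.45
tool_pos: [0.4813, 0.19, 0.2847]
orientation: [-179.9, -3.0, -16.5]
force: [-3.4, 2.0, 4.2]
opening: 0.0237
gripper_force: 30.0
clock: 14.7
tool_pos: [0.4813, 0.19, 0.2821]
orientation: [-179.9, -3.0, -16.5]
force: [-4.1, 1.2, 7.8]
opening: 0.0237
gripper_force: 30.0
clock: 14.95
tool_pos: [0.4814, 0.1901, 0.28]
orientation: [-179.9, -3.1, -16.5]
force: [-10.4, 1.6, 17.6]
opening: 0.0238
gripper_force: 30.0
```

```bash
python3 -m handwheel '[[-1,0,0,-0.5,0,0,0],[-1,0.1,0,-1,0,0,0],[-1,0.1,0,-1,0,0,0],[-1,0,0,-0.7,0,0,0],[-1,0,0,0,0,0,0]]'
cat > tilt.py <<'E'
from plant import *
from h import *
import sys,pickle
from scipy.optimize import least_squares
o=get_obs();s=snapshot("wrist");pickle.dump((o,s),open(sys.argv[1]+".pkl","wb"))
H=cv2.cvtColor(s["color"],cv2.COLOR_RGB2HSV)
m=cv2.inRange(H,(0,140,60),(8,255,255));n,l,st,ce=cv2.connectedComponentsWithStats(m);i=1+st[1:,4].argmax()
cn=max(cv2.findContours((l==i).astype(np.uint8),0,1)[0],key=cv2.contourArea)[:,0].astype(float)
print("ellipse",cv2.fitEllipse(cn.astype(np.float32)),st[i])
C=np.linalg.inv(s["tool_from_camera"])
def top(x,th,dy,a=0,z=0):
    P=circ((x,dy,-.038+z),.020); ct,st_=np.cos(th),np.sin(th)
    return proj(s,np.c_[ct*P[:,0]+st_*P[:,2],P[:,1],-st_*P[:,0]+ct*P[:,2]+.159],C[:3,:3],C[:3,3])
def res(p):
    t=top(*p).astype(np.float32).reshape(-1,1,2)
    return [cv2.pointPolygonTest(t,tuple(map(float,u)),True) for u in cn if u[1]<225]
f=least_squares(res,[.052,0,0],x_scale=[.01,.1,.01],diff_step=1e-3,loss="soft_l1");x,th,dy=f.x;print(x,np.degrees(th),dy,f.cost)
F=np.array([np.cos(th)*x+np.sin(th)*.038,dy,.159-np.sin(th)*x+np.cos(th)*.038]);print("FACE",F.round(4))
R=Ro.from_euler("xyz",o["orientation"],degrees=True).as_matrix();zm=R@np.array([-np.sin(th),0,-np.cos(th)]);print("mallet z world",zm.round(3))
go(o,eval(sys.argv[2]),F)
cv2.imwrite("pics/"+sys.argv[1]+".png",s["color"][:,:,::-1])
E
python3 tilt.py w4 '[.524,-.152,.16]'
```

```text
clock: 15.58
tool_pos: [0.4823, 0.1895, 0.3594]
orientation: [-179.9, -3.1, -16.5]
force: [-0.0, 0.3, -4.2]
opening: 0.0238
gripper_force: 30.0
ellipse ((251.66880798339844, 180.5052032470703), (123.02510833740234, 124.525390625), 0.43686971068382263) [  189   116   126   128 12174]
0.04982081490440264 -0.27018114913597263 -0.001023108082957325 242.5679521495042
FACE [ 0.0496 -0.001   0.1972]
mallet z world [-0.047  0.012  0.999]
face [0.5403 0.1737 0.1651] need (rows units) [ 3.06 12.68  0.35]
```

View pics/w4.png

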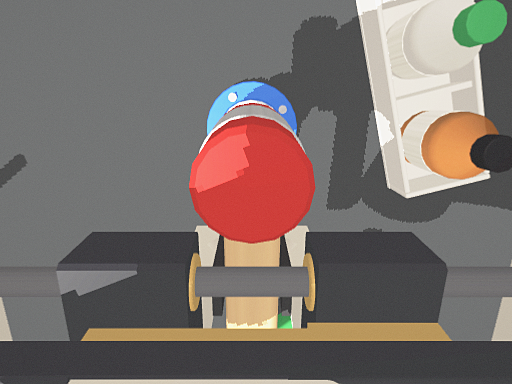

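The wrist view shows the head centred at (252,180) and still gripped. The blow levelled it with the tool, so I'll undo the 3° tool tilt and cross the rack at face height of about 0.16 m.

```bash
python3 -m handwheel '[[-1,0,0,0,0,-0.45,0],[-1,0.24,0.9,0,0,0,0],[-1,0.24,0.9,0,0,0,0],[-1,0.24,0.9,0,0,0,0],[-1,0.24,0.9,0,0,0,0]]'
python3 -m handwheel '[[-1,0.24,0.9,0,0,0,0],[-1,0.24,0.9,0,0,0,0],[-1,0.24,0.9,0,0,0,0],[-1,0.24,0.9,0,0,0,0],[-1,0.24,0.9,0,0,0,0]]'
python3 -m handwheel '[[-1,0.24,0.9,0,0,0,0],[-1,0.24,0.9,0,0,0,0],[-1,0.24,0.9,0,0,0,0],[-1,0.24,0.9,0,0,0,0],[-1,0,0,0,0,0,0]]'
python3 tilt.py w5 '[.524,-.152,.114]'
```

```text
clock: 16.25
tool_pos: [0.479, 0.0942, 0.3582]
orientation: [180.0, -0.3, -16.5]
force: [0.5, -0.7, -2.1]
opening: 0.0235
gripper_force: 30.0
clock: 16.88
tool_pos: [0.4755, -0.0221, 0.3584]
orientation: [180.0, -0.3, -16.6]
force: [0.3, -0.3, -2.9]
opening: 0.0238
gripper_force: 30.0
clock: 17.5
tool_pos: [0.4727, -0.1152, 0.3584]
orientation: [180.0, -0.3, -16.7]
force: [-0.3, -0.2, -2.7]
opening: 0.0241
gripper_force: 30.0
ellipse ((251.49737548828125, 180.52102661132812), (123.03363800048828, 124.56582641601562), 1.2823556661605835) [  189   116   126   128 12174]
0.049825647641857866 -0.17980270346127541 -0.0010826252102504976 240.77202251447181
FACE [ 0.0497 -0.0011  0.1972]
mallet z world [-0.001  0.001  1.   ]
face [ 0.5214 -0.1288  0.1615] need (rows units) [0.36 0.86 1.9 ]
```

```bash
python3 -m handwheel '[[-1,0.18,0.43,0,0,0,0],[-1,0.18,0.43,0,0,0,0],[-1,0,0,0.8,0,0,0],[-1,0,0,0.6,0,0,0],[-1,0,0,0,0,0,0]]'
python3 tilt.py w6 '[.524,-.152,.113]'
python3 - <<'E'
from plant import *
from h import *
import pickle
c=snapshot("scene");pickle.dump(c,open("sc6.pkl","wb"));s=c
img=cv2.resize(c["color"][145:245,130:290],(640,400),interpolation=cv2.INTER_CUBIC);w=cv2.imread("pics/w6.png")[:,:,::-1][0:240,150:360]
w=cv2.resize(w,(160*2,400))[:,80:240]
cv2.imwrite("pics/s6.png",np.hstack([img,w])[:,:,::-1])
E
```

```text
clock: 18.18
tool_pos: [0.4761, -0.1365, 0.3227]
orientation: [179.9, -0.1, -16.5]
force: [0.1, -0.3, -2.0]
opening: 0.0241
gripper_force: 30.0
ellipse ((251.50482177734375, 180.50079345703125), (122.98225402832031, 124.52780151367188), 1.7972511053085327) [  189   116   126   128 12168]
0.04981603356837833 -0.1993236154090007 -0.0010767751989221343 242.72231246270766
FACE [ 0.0497 -0.0011  0.1972]
mallet z world [0.001 0.001 1.   ]
face [ 0.5245 -0.1499  0.1257] need (rows units) [0.   0.09 0.51]
```

View pics/s6.png

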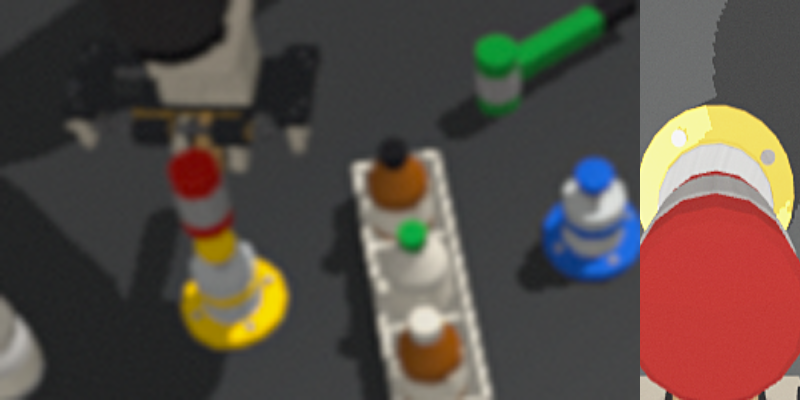

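The scene view shows the head over the yellow cap, in line with the die's axis, and the bottles and jar undisturbed. Before lowering, I'll check the centring on the flange in the wrist picture.

Run:
```python
import pickle
from h import *
from scipy.optimize import least_squares
o,s=pickle.load(open("w6.pkl","rb"));k=wcam(o,s)
m=cv2.inRange(cv2.cvtColor(s["color"],cv2.COLOR_RGB2HSV),(18,60,80),(34,255,255));m[200:]=0
m=cv2.morphologyEx(m,cv2.MORPH_OPEN,np.ones((3,3)))
p=cv2.convexHull(cv2.findNonZero(m))[:,0];p=p[p[:,1]<p[:,1].min()+40]
q=np.array([at(s,u,v,.012,**k)[:2] for u,v in p])
f=least_squares(lambda x:np.hypot(*(q-x).T)-.045,[.524,-.152],loss="soft_l1",f_scale=.002);print(len(p),f.x,f.fun.round(4))
```

```text
15 [ 0.52731561 -0.15090674] [-0.0001 -0.0001 -0.0001  0.      0.0002 -0.      0.0001 -0.      0.
 -0.      0.0001 -0.0001  0.     -0.0001 -0.    ]
```

```bash
python3 -m handwheel '[[-1,0.07,0.03,0.3,0,0,0],[-1,0,0,0.2,0,0,0],[-1,0,0,0,0,0,0],[-1,0,0,0,0,0,0],[-1,0,0,0,0,0,0]]'
python3 tilt.py w7 '[.526,-.1512,.113]'
```

```text
clock: 18.9
tool_pos: [0.4781, -0.1376, 0.3117]
orientation: [-180.0, -0.3, -16.5]
force: [-0.1, -0.4, -1.8]
opening: 0.0239
gripper_force: 30.0
ellipse ((251.5153350830078, 180.49314880371094), (123.05918884277344, 124.48554229736328), 1.9226659536361694) [  189   116   126   128 12173]
0.049825654989093034 -0.18764520778240998 -0.001066802563618396 242.5339789529686
FACE [ 0.0497 -0.0011  0.1972]
mallet z world [-0.002  0.001  1.   ]
face [ 0.5272 -0.151   0.1148] need (rows units) [-0.04  0.02  0.07]
```

```bash
python3 -c "
from plant import *
print(close_job())"
```

```text
the job is handed in; nothing more can be done
None
```

I drove the blue plunger to its stop, judging by the force rise, and carried the mallet over the bottles. I handed in with it held level about 13 mm above the yellow plunger, centred to within a few millimetres. The hand-in returned no verdict.

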